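# Open the prop leg of the wooden recipe stand

## Task

Two small recipe stands are on the worktop with their prop legs half open. Swing the wooden stand's back leg fully out, until it meets its stop at a right angle to the panel, without shoving that stand out of its place or tipping it, and leave the black stand and its leg as they are.

Things in the scene. Friction and masses are not known exactly. Their poses are not given: they have to be found in the camera images.
- oak_stand: Pale wood recipe stand, loose, 1 kg. Origin: on the worktop under the panel's middle; z up; +x (front, away from the robot within 25 deg) has a shelf to x 49, lip 24 high; the leg is at the back (-x). Upright panel 12 thick (x -6 to 6), 170 wide (y -85 to 85), top z 125. The leg's upright hinge axis: x -12, y +78. All mm.
- oak_stand_leg (a joint): Leg angle, rad. Brown wood plate 10 mm thick, z 5 to 105, from 8 to 114 mm off the hinge axis (in its mid-plane). 0: folded flat on the back, pointing to the stand's -y; growing swings the free end away from the panel, clockwise from above; 1.57: rigid stop, pointing to -x. Starts at 0.6 to 0.9. Light hinge friction (0.04 N m); stays where left.
- black_stand: The bystander: a stand of the same shape and size as the wooden one, with a black panel and a grey leg, also half open. Same frame as the wooden stand's.
- black_stand_leg_tip (a point): The top corner of the free end of the black stand's leg, 105 mm above the worktop, 114 mm from its hinge axis.
There are look-alikes about, which are no part of the job. Leave any purple look-alike of the oak_stand alone.

How it is judged:
By the outcome, as a careful person would: the job done as asked, in the order asked, and still so for the second after the job is handed in, with the robot touching nothing.
It also fails if it takes over 32 s, if anything falls off the work surface, if the arm or the gripper's body presses on something with over 40 N, if the wrist force passes 120 N, or if a joint passes its speed limit or range.

## Robot

A 7-joint arm with a two-finger parallel gripper is mounted at the origin on the work surface; the furniture and walls round the work are solid. World frame = base frame: x ahead of the robot, y to its left, z up, the work surface at z = 0. Lengths are in mm, angles in rad, forces in N, time in s.
With the tool pointing down it reaches from about 425 to 875 mm from the base axis. Payload 9.9 kg.
Tool frame: the origin (TCP) lies between the finger pads; the fingertips stand 17 mm ahead of it and the grasp point (between the pads) lies 2 mm behind it; z points along the fingers, y is the line along which they close (so a half turn about z gives the same grasp; the last joint's range is limited). The gripper opens to 85 mm and grips with 20 to 120 N. Pads are 22 mm wide; open, the fingers measure 114 mm over their backs; the gripper's body (76 mm by 85 mm) begins 54 mm behind the grasp point. The pads swing forward as they close: fully open they stand 13 mm farther back than shut.
Start: joints at [-1.237, 0.576, 0.025, 1.437, -0.015, 1.129, -0.057], TCP at [273.875, 616.945, 212.789] pointing down, gripper open.
Joint ranges: [-2.76, 2.76], [-0.34, 2.15], [-1.52, 1.57], [0.19, 2.46], [-1.09, 4.23], [0.17, 1.99], [-2.82, 2.82]. Speed limits (rad/s): [2.22, 2.22, 3.01, 3.01, 3.14, 3.14, 3.14].

## Interface

Orientations are given as a unit quaternion [w, x, y, z].
In Python, from rig import manip, viewer, nets gives the robot as it stands.
- The arm moves only by the tool jog_arm, never from a script. Its argument "motion" is a list of rows, each an object with "jaw": the closure in counts, from 0 (fully open) to 255 (shut); "delta_pos": the shift along the tool's x, y, z in units of 0.02 m (1.0 is 0.02 m), a list of three; "angular": the turn, a rotation vector about the tool's x, y, z in units of 6 degrees (1.0 is 6 degrees), a list of three. In form: [{"jaw": jaw, "delta_pos": [x, y, z], "angular": [wx, wy, wz]}, ...]. A call has 1 to 8 rows; each row shifts and turns the commanded pose from where the row before left it, along the tool's axes as they then stand; what a row does not reach is not made up. A row lasts 1/8 s, in which the tool goes at most 62.5 mm and 10.7 degrees, less where a joint would pass 70% of its speed; a pose out of reach is approached as far as the arm can. A call with a number of a shift or a turn outside -1 to 1 is refused whole. A call with a gripper value outside its range is refused whole. The fingers move at their own pace and stop on an object; the grip force is fixed at half the most. Time passes only in rows, so rows that do not move let the fingers close. It gives the time, the measured TCP pose, the force, the opening and the grip force at its end, in the units of the state.
- manip.sense(): the state, without advancing time (a new reading comes with each control period).
- viewer.capture(name): name is "scene" or "side" or "wrist"; returns the picture (400x640x3 uint8, red, green, blue); there is no depth.
- viewer.camera_model(name): a dict with "vertical_fov" (degrees; the focal length in pixels is half the picture's height over the tangent of half this angle, whatever the lens; pixels are square), "cx", "cy" (the principal point, pixels), "rvec" (rotation vector, rad) and "tvec" (3), from world to camera coordinates, as OpenCV has them. Camera axes: x right, y down, z forward; pixel columns grow to the right and rows downward; lengths in mm; the calibration is good to about 2 mm. The wrist camera is an equidistant fisheye: a pixel r from the principal point sees the ray r / f radians off the axis. A picture is of the moment at which its call begins: read the wrist's pose just before it. camera_model takes no time and is no camera call; for the wrist camera it gives the pose at the moment of the call.
- manip.close_job(): hands the job in; it is judged then, once.
Trained networks look in the newest picture that a camera, given by its name, has taken for a name from the list of things; names that differ only in an ending like _2 or _b are one class to them, and where a whole thing is asked for, a point or a joint stands for the part that bears it (a point fixed in the world has none). Each returns a list of dicts, best first, with "conf" (0 to 1); they miss things now and then, are a little off and sometimes report something else, mostly with a low value. They report only what shows in the picture. A call takes as long as a camera call. They do not tell look-alikes from the thing itself.
- nets.find_in(camera, thing): "box" ([left, top, right, bottom] in pixels, round what is visible of it).
- nets.trace(camera, thing): "region" (400x640 bool, what is visible of it) and "box" ([left, top, right, bottom] in pixels, round what is visible of it).
- nets.mark_of(camera, thing): "pixel" ([column, row] in pixels: a listed point, or the origin of a listed thing).
The state is a dict: "time": time; "qpos": joint angles; "dq": joint speeds; "joint_efforts": joint torques, N m; "tcp_pos": TCP position; "orientation": TCP orientation; "contact_force": force on the tool from outside, world axes, zero at the start; "moment": the same for the moment, N m; "grip_width": finger opening in mm; "grasp_force": force on a finger pad.
Only numpy, scipy, OpenCV 4.12 (cv2) and the standard library are available. Lean on these libraries where they do the work, as an engineer would, in place of code of your own. Each camera call takes 0.05 s, during which the arm holds its last target. There are 200 camera calls.

## Working session

There is one attempt and no reset: what is moved stays moved. The work goes in short steps, Python scripts to look and compute and a tool call to move; the robot and the scene stay as the last step left them, time stands still between calls to the robot, and variables do not carry over. Pictures are saved under pics/ and viewed, at most 10 in all, crops included, and the job is handed in when it is done.

Besides the shell and the picture viewer there is one more tool, called after ">>>" as name([rows], argument=value, ...), one row to a line, values as JSON. jog_arm: Moves the arm, as the interface text tells. Its arguments: {"type":"object","properties":{"motion":{"type":"array","items":{"type":"object","properties":{"jaw":{"type":"number"},"delta_pos":{"type":"array","items":{"type":"number"}},"angular":{"type":"array","items":{"type":"number"}}}}}},"required":["motion"]}

```bash
mkdir -p pics; cat > h.py <<'E'
import numpy as np, cv2
from rig import manip, viewer, nets
def K(m):
    f=200/np.tan(np.radians(m["vertical_fov"])/2); return f
def ray(m,px):
    f=K(m); R,_=cv2.Rodrigues(np.array(m["rvec"],float)); t=np.array(m["tvec"],float).ravel()
    d=np.array([(px[0]-m["cx"])/f,(px[1]-m["cy"])/f,1.]); return -R.T@t, R.T@d
def onz(m,px,z):
    o,d=ray(m,px); return o+d*(z-o[2])/d[2]
def proj(m,P):
    f=K(m); R,_=cv2.Rodrigues(np.array(m["rvec"],float)); c=(np.atleast_2d(P)@R.T)+np.array(m["tvec"],float).ravel()
    return np.c_[c[:,0]/c[:,2]*f+m["cx"],c[:,1]/c[:,2]*f+m["cy"]]
E
python3 - <<'E'
from h import *
ims=[]
for c in ("scene","side"):
    im=viewer.capture(c); cv2.imwrite(f"pics/{c}0.png",im[:,:,::-1])
    m=viewer.camera_model(c); print(c,ray(m,(320,200)))
    for t in ("oak_stand","oak_stand_leg","black_stand"):
        for r in nets.find_in(c,t): print(t,np.round(r["box"]),round(r["conf"],2))
    for t in ("oak_stand","black_stand_leg_tip"):
        for r in nets.mark_of(c,t): print("mark",t,np.round(r["pixel"]),round(r["conf"],2))
print(manip.sense())
E
```

```text
scene (array([   7.97983691, -562.49484778,  597.75262888]), array([ 0.46653238,  0.75606608, -0.45951328]))
oak_stand [242. 142. 281. 210.] 0.6
oak_stand_leg [357. 232. 367. 304.] 0.92
oak_stand_leg [241. 154. 252. 202.] 0.91
black_stand [290. 168. 364. 238.] 0.91
mark oak_stand [255. 194.] 0.8
mark black_stand_leg_tip [290. 203.] 0.58
side (array([1489.82990143,  252.60394932,  567.85888221]), array([-0.89821691, -0.0416793 , -0.43760306]))
oak_stand [403. 187. 471. 244.] 0.85
oak_stand [221. 186. 283. 242.] 0.62
oak_stand_leg [348. 189. 368. 197.] 0.68
oak_stand_leg [253. 185. 263. 190.] 0.53
oak_stand_leg [221. 186. 284. 241.] 0.42
black_stand [328. 189. 394. 250.] 0.97
mark oak_stand [256. 231.] 0.8
mark oak_stand [435. 232.] 0.57
mark black_stand_leg_tip [350. 187.] 0.48
{'time': 0.6, 'qpos': array([-1.23681958,  0.57565511,  0.02490589,  1.43708734, -0.01502425,
        1.12898039, -0.05649006]), 'dq': array([-0.00163763, -0.00051855,  0.00142501,  0.0020987 , -0.00063466,
       -0.00073971, -0.00201377]), 'joint_efforts': array([-3.84593068e-04, -7.65102267e+01,  2.24770077e+00, -2.86191934e+01,
        1.51499390e-02,  2.82762740e-03, -5.84711927e-06]), 'tcp_pos': array([273.86390992, 616.96766202, 212.82363325]), 'orientation': array([-7.90854135e-06,  2.07376007e-01,  9.78261310e-01,  2.89935847e-05]), 'contact_force': array([ 0.10956902, -0.02755377,  0.08399815]), 'moment': array([-0.01343553, -0.03828211, -0.0249092 ]), 'grasp_force': 0.0, 'grip_width': 85.29350163769823}
```

View pics/scene0.png

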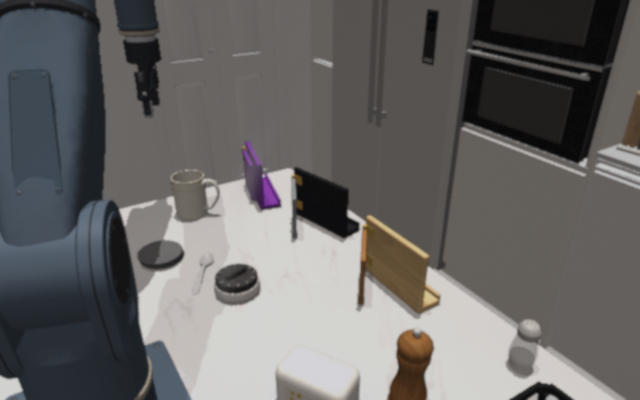

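View pics/side0.png

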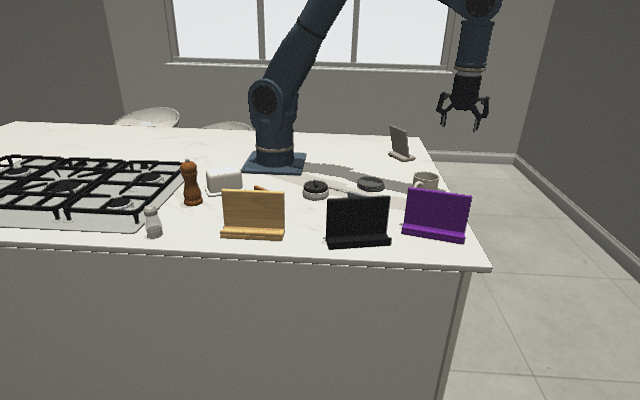

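Three stands could match: purple at scene (260,175) / side (437,215), black at scene (322,200) / side (358,220), and pale wood at scene (398,262) / side (253,214). The pale wood one, with the brown leg at scene (362,268), fits the description. I'll confirm it in one enlarged crop.

```bash
python3 - <<'E'
from h import *
a=cv2.imread("pics/scene0.png")[205:315,340:450]; b=cv2.imread("pics/side0.png")[170:260,205:295]
a=cv2.resize(a,(440,440),interpolation=cv2.INTER_CUBIC); b=cv2.resize(b,(360,360),interpolation=cv2.INTER_CUBIC)
o=np.zeros((440,800,3),np.uint8); o[:,:440]=a; o[:360,440:]=b; cv2.imwrite("pics/crop0.png",o)
E
```

```text
(no output)
```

View pics/crop0.png

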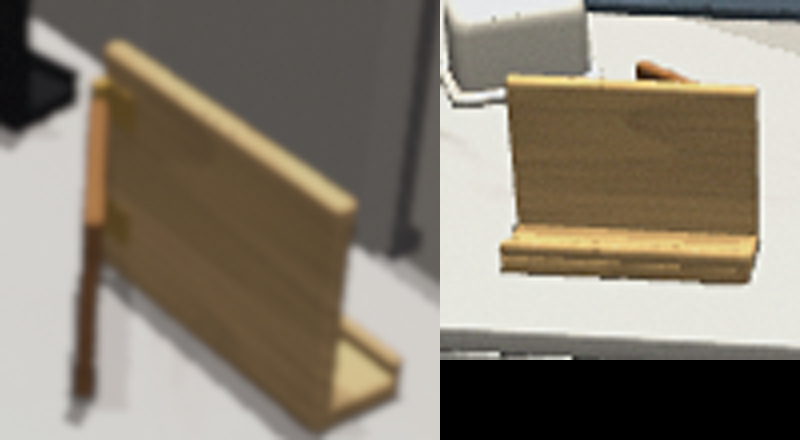

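The crop confirms the pale wood stand with the brown leg. The leg tip top is at about scene (362.5,260) and side (254.5,186.5). Next I fit the pose to the corners.

```bash
cat > fit.py <<'E'
from h import *
from scipy.optimize import least_squares
def world(p,L): 
    c,s=np.cos(p[2]),np.sin(p[2]); L=np.atleast_2d(L)
    return np.c_[p[0]+c*L[:,0]-s*L[:,1],p[1]+s*L[:,0]+c*L[:,1],L[:,2]]
def leg(q,r,w,z):  # w: offset across (+ = away side of free sweep)
    d=np.array([-np.sin(q),-np.cos(q)]); n=np.array([-np.cos(q),np.sin(q)])
    xy=np.array([-12,78])+r*d+w*n; return [*xy,z]
E
python3 - <<'E'
from fit import *
ms,mv=viewer.camera_model("scene"),viewer.camera_model("side")
S=[((-6,85,125),(366.3,217.5)),((-6,-85,125),(424.3,258.5)),((-6,-85,0),(419,312)),((49,-85,0),(439.3,304))]
V=[((-6,-85,125),(222,189)),((6,85,125),(284.2,192.5)),((49,-85,0),(220.5,237.7)),((49,85,0),(282.5,240.5))]
def res(p):
    r=[proj(ms,world(p,[l for l,_ in S]))-[u for _,u in S], proj(mv,world(p,[l for l,_ in V]))-[u for _,u in V],
       proj(ms,world(p,[leg(p[3],114,0,105),leg(p[3],114,0,5)]))-[(362.3,260.5),(360.5,303)], proj(mv,world(p,[leg(p[3],114,0,105)]))-[(254.5,186)]]
    return np.vstack(r).ravel()
r=least_squares(res,[600,50,0,.75],x_scale=[10,10,.1,.1],loss='soft_l1')
print(r.x,np.round(res(r.x).reshape(-1,2),1))
p=r.x
print("tip",world(p,leg(p[3],114,0,105)),"hinge",world(p,[-12,78,0]),"end tip",world(p,leg(1.57,114,0,105)))
for c,m,z in(("scene",ms,105),("side",mv,105)):pass
print("black tip",onz(ms,(291,204),105),onz(mv,(350,188),105))
for n,px in (("disc",(237,290)),("spoon",(205,265)),("white",(318,380)),("mill base",(405,400))): print(n,onz(ms,px,0))
E
```

```text
[ 5.35162851e+02  2.78506757e+01 -3.88503338e-03  6.64576541e-01] [[-0.5 -2.2]
 [ 0.7 -1.7]
 [-0.7  2.2]
 [ 1.4 -0.1]
 [ 0.2 -2. ]
 [-0.1 -0.7]
 [-0.2 -0.4]
 [ 0.1  0.2]
 [ 0.4 -1.2]
 [ 0.1  1.3]
 [ 0.8 -2.2]]
tip [[452.81112158  16.43223441 105.        ]] hinge [[523.46597334 105.89670737   0.        ]] end tip [[409.46651712 106.24881936 105.        ]]
black tip [446.47375214 265.07543844 105.        ] [452.52812868 289.26460205 105.        ]
disc [278.9506367  183.49357847   0.        ]
spoon [256.38586601 297.10358146   0.        ]
white [294.42186822 -91.1381985    0.        ]
mill base [ 383.26361258 -191.91131153    0.        ]
```

>>> jog_arm([
  {"jaw": 255,"delta_pos": [0,0,0],"angular": [0,0,-1]},
  {"jaw": 255,"delta_pos": [0,0,0],"angular": [0,0,-1]},
  {"jaw": 255,"delta_pos": [0,0,0],"angular": [0,0,-1]},
  {"jaw": 255,"delta_pos": [0,0,0],"angular": [0,0,-1]},
  {"jaw": 255,"delta_pos": [-0.4,-1,0],"angular": [0,0,0]},
  {"jaw": 255,"delta_pos": [-0.4,-1,0],"angular": [0,0,0]},
  {"jaw": 255,"delta_pos": [-0.4,-1,0],"angular": [0,0,0]},
  {"jaw": 255,"delta_pos": [-0.4,-1,0],"angular": [0,0,0]},
])

```text
time: 1.6
tcp_pos: [306.3, 536.2, 212.8]
orientation: [0.0, -0.001, 1.0, 0.0]
contact_force: [-0.6, 0.5, 0.6]
grip_width: 0.2
grasp_force: 0.0
```

>>> jog_arm([
  {"jaw": 255,"delta_pos": [-0.4,-1,0],"angular": [0,0,0]},
  {"jaw": 255,"delta_pos": [-0.4,-1,0],"angular": [0,0,0]},
  {"jaw": 255,"delta_pos": [-0.4,-1,0],"angular": [0,0,0]},
  {"jaw": 255,"delta_pos": [-0.4,-1,0],"angular": [0,0,0]},
  {"jaw": 255,"delta_pos": [-0.4,-1,0],"angular": [0,0,0]},
  {"jaw": 255,"delta_pos": [-0.4,-1,0],"angular": [0,0,0]},
  {"jaw": 255,"delta_pos": [-0.4,-1,0],"angular": [0,0,0]},
  {"jaw": 255,"delta_pos": [-0.4,-1,0],"angular": [0,0,0]},
])

```text
time: 2.6
tcp_pos: [370.7, 375.7, 212.8]
orientation: [0.0, -0.001, 1.0, 0.0]
contact_force: [-0.0, 0.1, 1.6]
grip_width: 0.2
grasp_force: 0.0
```

>>> jog_arm([
  {"jaw": 255,"delta_pos": [-0.4,-1,0],"angular": [0,0,0]},
  {"jaw": 255,"delta_pos": [-0.4,-1,0],"angular": [0,0,0]},
  {"jaw": 255,"delta_pos": [-0.4,-1,0],"angular": [0,0,0]},
  {"jaw": 255,"delta_pos": [-0.4,-1,0],"angular": [0,0,0]},
  {"jaw": 255,"delta_pos": [-0.4,-1,0],"angular": [0,0,0]},
  {"jaw": 255,"delta_pos": [-0.4,-1,0],"angular": [0,0,0]},
  {"jaw": 255,"delta_pos": [-0.4,-1,0],"angular": [0,0,0]},
  {"jaw": 255,"delta_pos": [-0.4,-1,0],"angular": [0,0,0]},
])

```text
time: 3.6
tcp_pos: [434.6, 215.8, 212.8]
orientation: [0.0, -0.0, 1.0, 0.0]
contact_force: [0.7, -0.9, -0.5]
grip_width: 0.0
grasp_force: 0.0
```

>>> jog_arm([
  {"jaw": 255,"delta_pos": [-0.4,-1,0],"angular": [0,0,0]},
  {"jaw": 255,"delta_pos": [-0.4,-1,0],"angular": [0,0,0]},
  {"jaw": 255,"delta_pos": [-0.4,-1,0],"angular": [0,0,0]},
  {"jaw": 255,"delta_pos": [-0.4,-1,0],"angular": [0,0,0]},
  {"jaw": 255,"delta_pos": [-0.4,-1,0],"angular": [0,0,0]},
  {"jaw": 255,"delta_pos": [-0.4,-1,0],"angular": [0,0,0]},
  {"jaw": 255,"delta_pos": [-0.4,-1,0],"angular": [0,0,0]},
  {"jaw": 255,"delta_pos": [-0.4,-1,0],"angular": [0,0,0]},
])

```text
time: 4.6
tcp_pos: [498.5, 55.9, 212.8]
orientation: [0.0, -0.001, 1.0, 0.0]
contact_force: [0.0, 0.6, -0.4]
grip_width: 0.2
grasp_force: 0.0
```

>>> jog_arm([
  {"jaw": 255,"delta_pos": [0,-1,0],"angular": [0,0,0]},
  {"jaw": 255,"delta_pos": [0,-1,0],"angular": [0,0,0]},
  {"jaw": 255,"delta_pos": [0,0,0],"angular": [0,0,0]},
])

```text
time: 4.97
tcp_pos: [498.3, 15.2, 212.8]
orientation: [0.0, 0.001, 1.0, -0.0]
contact_force: [0.1, 1.0, -0.6]
grip_width: -0.0
grasp_force: 0.0
```

```bash
cat > w.py <<'E'
from fit import *
import sys
def fish(m,P):
    R,_=cv2.Rodrigues(np.array(m["rvec"],float)); c=np.atleast_2d(P)@R.T+np.array(m["tvec"],float).ravel()
    rr=np.hypot(c[:,0],c[:,1]); th=np.arctan2(rr,c[:,2]); k=K(m)*th/rr
    return np.c_[c[:,0]*k+m["cx"],c[:,1]*k+m["cy"]]
def show(p,name):
    m=viewer.camera_model("wrist"); im=viewer.capture("wrist")[:,:,::-1].copy()
    T=manip.sense()["tcp_pos"]
    pl=lambda L,c: cv2.polylines(im,[np.round(fish(m,L)).astype(int)],True,c,1)
    pl(world(p,[(-6,-85,125),(-6,85,125),(6,85,125),(6,-85,125)]),(0,0,255))
    q=p[3]; pl(world(p,[leg(q,8,-5,105),leg(q,114,-5,105),leg(q,114,5,105),leg(q,8,5,105)]),(255,0,0))
    x,y=T[:2]; pl(np.array([(x+a,y+b,105) for a,b in((-11,-14),(-11,14),(11,14),(11,-14))]),(0,200,0))
    cv2.imwrite(name,im)
E
python3 -c "
from w import *
show([535.2,27.9,-.004,.665],'pics/w1.png')"
```

```text
(no output)
```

View pics/w1.png

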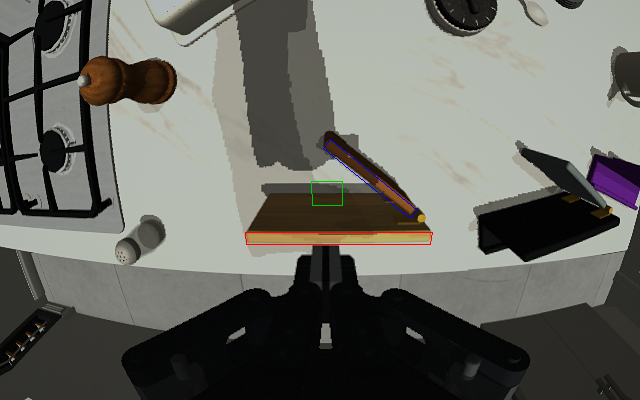

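The fit overlays the real panel well. The leg's real tip, near (328,135), is a little more open than modelled. The finger footprint (green) falls in the gap between panel and leg, so I descend.

>>> jog_arm([
  {"jaw": 255,"delta_pos": [0,0,1],"angular": [0,0,0]},
  {"jaw": 255,"delta_pos": [0,0,1],"angular": [0,0,0]},
  {"jaw": 255,"delta_pos": [0,0,1],"angular": [0,0,0]},
  {"jaw": 255,"delta_pos": [0,0,1],"angular": [0,0,0]},
  {"jaw": 255,"delta_pos": [0,0,1],"angular": [0,0,0]},
  {"jaw": 255,"delta_pos": [0,0,1],"angular": [0,0,0]},
  {"jaw": 255,"delta_pos": [0,0,0.4],"angular": [0,0,0]},
  {"jaw": 255,"delta_pos": [0,0,0],"angular": [0,0,0]},
])

```text
time: 6.02
tcp_pos: [498.4, 17.7, 84.6]
orientation: [-0.0, -0.001, 1.0, 0.0]
contact_force: [-0.1, 0.4, -0.1]
grip_width: 0.1
grasp_force: 0.0
```

>>> jog_arm([
  {"jaw": 255,"delta_pos": [0.3,0.3,0],"angular": [0,0,0]},
  {"jaw": 255,"delta_pos": [0.3,0.3,0],"angular": [0,0,0]},
  {"jaw": 255,"delta_pos": [0.3,0.3,0],"angular": [0,0,0]},
  {"jaw": 255,"delta_pos": [0.3,0.3,0],"angular": [0,0,0]},
  {"jaw": 255,"delta_pos": [0.3,0.3,0],"angular": [0,0,0]},
  {"jaw": 255,"delta_pos": [0.3,0.3,0],"angular": [0,0,0]},
  {"jaw": 255,"delta_pos": [0.3,0.3,0],"angular": [0,0,0]},
  {"jaw": 255,"delta_pos": [0.2,0.3,0],"angular": [0,0,0]},
])

```text
time: 7.02
tcp_pos: [452.0, 65.5, 84.8]
orientation: [-0.0, -0.001, 1.0, -0.0]
contact_force: [0.1, -0.2, 0.3]
grip_width: -0.1
grasp_force: 0.3
```

>>> jog_arm([
  {"jaw": 255,"delta_pos": [0.1,0.15,0],"angular": [0,0,0]},
  {"jaw": 255,"delta_pos": [0,0.15,0],"angular": [0,0,0]},
  {"jaw": 255,"delta_pos": [0,0,0],"angular": [0,0,0]},
])

```text
time: 7.4
tcp_pos: [450.5, 71.3, 84.7]
orientation: [-0.0, -0.001, 1.0, -0.0]
contact_force: [-1.2, -0.0, 0.1]
grip_width: 0.4
grasp_force: 0.0
```

```bash
python3 -c "
from w import *
print(manip.sense()['contact_force'])
show([535.2,27.9,-.004,1.4],'pics/w2.png')
cv2.imwrite('pics/s2.png',cv2.resize(viewer.capture('scene')[180:330,300:460,::-1],(640,600)))"
```

```text
[-1.22095431 -0.03549539  0.06826283]
```

View pics/w2.png

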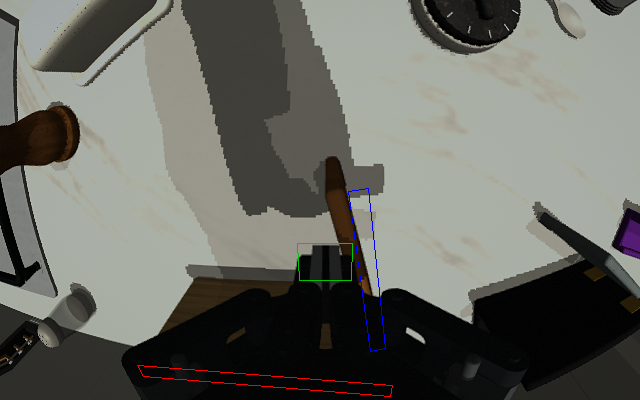

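>>> jog_arm([
  {"jaw": 255,"delta_pos": [0,0.1,0],"angular": [0,0,0]},
  {"jaw": 255,"delta_pos": [0,0.1,0],"angular": [0,0,0]},
  {"jaw": 255,"delta_pos": [0,0.1,0],"angular": [0,0,0]},
  {"jaw": 255,"delta_pos": [0,0.1,0],"angular": [0,0,0]},
  {"jaw": 255,"delta_pos": [0,0.1,0],"angular": [0,0,0]},
  {"jaw": 255,"delta_pos": [0,0,0],"angular": [0,0,0]},
])

```text
time: 8.25
tcp_pos: [450.5, 81.4, 84.8]
orientation: [0.0, -0.001, 1.0, 0.0]
contact_force: [0.4, -0.0, 0.8]
grip_width: -0.1
grasp_force: 0.0
```

```bash
python3 -c "
from w import *
F=[]
for i in range(6):
    im=viewer.capture('scene'); s=manip.sense(); F.append(s['contact_force'])
print(np.mean(F,0),np.std(F,0),s['tcp_pos'])
show([535.2,27.9,-.004,1.571],'pics/w3.png')
m=viewer.camera_model('scene'); im=im[:,:,::-1].copy()
c=cv2.resize(im[190:320,330:460],(600,600),interpolation=cv2.INTER_CUBIC); k=600/130
for q,col in((1.571,(255,0,0)),(1.45,(0,255,0))):
    P=proj(m,world([535.2,27.9,-.004],[leg(q,8,0,105),leg(q,114,0,105),leg(q,114,0,5)]))
    cv2.polylines(c,[np.int32((P-[330,190])*k)],False,col,1)
cv2.imwrite('pics/s3.png',np.hstack([c])) 
w=cv2.imread('pics/w3.png')"
```

```text
[-0.03649637  0.01914509 -0.44186085] [0.13504523 0.3319808  0.45900378] [450.50033866  81.13258595  84.80848724]
```

View pics/s3.png

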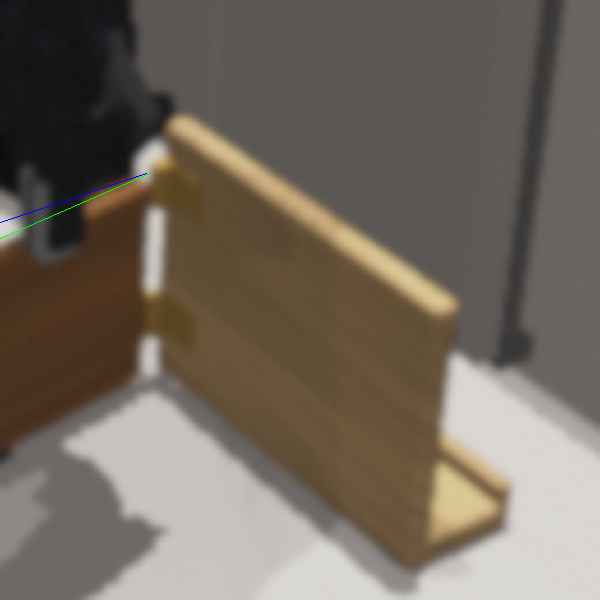

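View pics/w3.png

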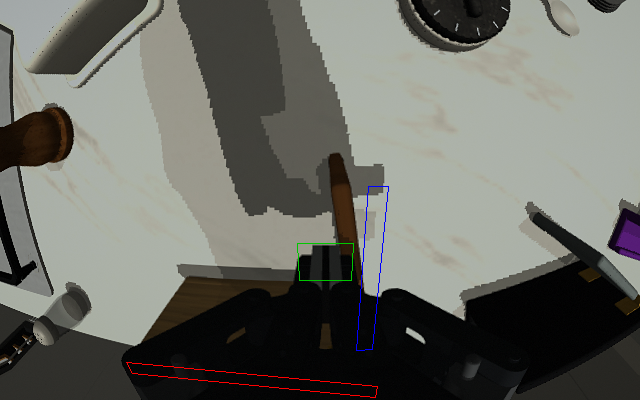

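>>> jog_arm([
  {"jaw": 255,"delta_pos": [0,0.1,0],"angular": [0,0,0]},
  {"jaw": 255,"delta_pos": [0,0.1,0],"angular": [0,0,0]},
  {"jaw": 255,"delta_pos": [0,0.05,0],"angular": [0,0,0]},
  {"jaw": 255,"delta_pos": [0,0,0],"angular": [0,0,0]},
])

```text
time: 9.1
tcp_pos: [450.5, 86.3, 84.8]
orientation: [0.0, -0.001, 1.0, 0.0]
contact_force: [-0.3, -0.1, 0.2]
grip_width: 0.1
grasp_force: 0.0
```

```bash
cat > e.py <<'E'
from w import *
def go(name=None):
    F=[]
    for i in range(5):
        im=viewer.capture('scene'); s=manip.sense(); F.append(np.r_[s['contact_force'],s['moment']])
    print(np.round(np.mean(F,0),2),s['tcp_pos'],s['time'])
    # leg top edge: brown mask upper boundary; panel box
    old=cv2.imread('pics/scene0.png')[:,:,::-1]
    a,b=[cv2.cvtColor(np.ascontiguousarray(i[205:320,366:445]),cv2.COLOR_RGB2GRAY).astype(np.float32) for i in (old,im)]
    print('stand shift px',cv2.phaseCorrelate(a,b,cv2.createHanningWindow(a.shape[::-1],cv2.CV_32F)))
    # bottom edge of leg on z=5 : brown columns 320..358
    hsv=cv2.cvtColor(im,cv2.COLOR_RGB2HSV); M=(hsv[...,0]<20)&(hsv[...,1]>90)&(hsv[...,2]<170)
    m=viewer.camera_model('scene'); pts=[]
    for c in range(322,358,2):
        r=np.where(M[225:320,c])[0]
        if len(r)>5: pts.append(onz(m,(c,225+r.max()+.5),5)[:2])
    pts=np.array(pts); print(np.round(pts[::3],1).tolist())
    vx,vy,_,_=cv2.fitLine(pts.astype(np.float32),cv2.DIST_HUBER,0,.01,.01).ravel(); print('leg dir angle from x (deg)',np.degrees(np.arctan(vy/vx)))
    if name: cv2.imwrite(name,cv2.resize(im[180:320,300:450,::-1],(640,597),interpolation=cv2.INTER_CUBIC))
E
python3 -c "
from e import *
go()"
```

```text
[-0.21 -0.39  0.2   0.    0.01 -0.  ] [450.51830587  86.16306     84.83593055] 9.35
stand shift px ((0.01600969430533894, -0.05062490567309652), 0.9339004774888356)
[[415.8, 91.9], [430.6, 93.7], [447.5, 98.2], [463.0, 100.1], [478.7, 102.1], [492.8, 101.3]]
leg dir angle from x (deg) 8.140192
```

The stand hasn't shifted, and the leg is about 8° short of the stop. Continuing.

>>> jog_arm([
  {"jaw": 255,"delta_pos": [0,0.1,0],"angular": [0,0,0]},
  {"jaw": 255,"delta_pos": [0,0.1,0],"angular": [0,0,0]},
  {"jaw": 255,"delta_pos": [0,0.05,0],"angular": [0,0,0]},
  {"jaw": 255,"delta_pos": [0,0,0],"angular": [0,0,0]},
])

```text
time: 9.85
tcp_pos: [450.5, 91.3, 84.8]
orientation: [0.0, -0.001, 1.0, 0.0]
contact_force: [-0.8, -0.3, 0.4]
grip_width: 0.0
grasp_force: 0.0
```

```bash
python3 -c "
from e import *
go()"
```

```text
[ 0.03  0.   -0.42 -0.01  0.01 -0.01] [450.56070352  91.14556145  84.81530905] 10.1
stand shift px ((-0.10367221664597537, -0.007890566993019377), 0.9345633844534557)
[[419.1, 97.2], [435.8, 101.8], [451.1, 103.7], [464.8, 102.9], [480.6, 104.9], [494.7, 104.1]]
leg dir angle from x (deg) 3.3409178
```

>>> jog_arm([
  {"jaw": 255,"delta_pos": [0,0.05,0],"angular": [0,0,0]},
  {"jaw": 255,"delta_pos": [0,0.05,0],"angular": [0,0,0]},
  {"jaw": 255,"delta_pos": [0,0,0],"angular": [0,0,0]},
])

```text
time: 10.48
tcp_pos: [450.4, 93.2, 84.8]
orientation: [-0.0, -0.001, 1.0, -0.0]
contact_force: [-0.3, 0.3, 0.7]
grip_width: -0.3
grasp_force: 0.0
```

```bash
python3 -c "
from e import *
go()"
```

```text
[-0.27  0.14 -0.3  -0.02  0.01  0.02] [450.48429592  93.18835271  84.80015305] 10.725
stand shift px ((-0.03379606462385709, -0.0030034903769404764), 0.9328108835220337)
[[420.8, 99.9], [437.6, 104.5], [451.1, 103.7], [466.7, 105.7], [480.6, 104.9], [494.7, 104.1]]
leg dir angle from x (deg) 1.6748267
```

>>> jog_arm([
  {"jaw": 255,"delta_pos": [0,0.05,0],"angular": [0,0,0]},
  {"jaw": 255,"delta_pos": [0,0,0],"angular": [0,0,0]},
])

```text
time: 10.98
tcp_pos: [450.5, 94.0, 84.8]
orientation: [0.0, -0.0, 1.0, -0.0]
contact_force: [0.4, -0.6, -0.0]
grip_width: -0.1
grasp_force: 0.5
```

```bash
python3 -c "
from e import *
go()"
```

```text
[ 0.4  -1.24  0.14 -0.26 -0.03 -0.  ] [450.46669558  94.05499292  84.80438438] 11.225
stand shift px ((-0.1214301801672164, 0.0792992746779646), 0.9537225105365117)
[[422.5, 102.6], [437.6, 104.5], [452.9, 106.5], [466.7, 105.7], [480.6, 104.9], [494.7, 104.1]]
leg dir angle from x (deg) 0.93421113
```

>>> jog_arm([
  {"jaw": 255,"delta_pos": [0,0.05,0],"angular": [0,0,0]},
  {"jaw": 255,"delta_pos": [0,0,0],"angular": [0,0,0]},
])

```text
time: 11.48
tcp_pos: [450.7, 95.0, 84.8]
orientation: [0.0, -0.0, 1.0, -0.0]
contact_force: [1.8, -2.8, -0.1]
grip_width: 0.2
grasp_force: 1.2
```

```bash
python3 -c "
from e import *
go()"
```

```text
[ 1.48 -2.94 -1.18 -0.61 -0.35 -0.02] [450.59097589  95.05615161  84.80298091] 11.725
stand shift px ((-0.49381722596338307, 0.06935706139037023), 1.0232858125368753)
[[422.5, 102.6], [439.3, 107.2], [452.9, 106.5], [466.7, 105.7], [480.6, 104.9], [496.7, 106.9]]
leg dir angle from x (deg) 1.3328253
```

The reaction force rose to about 3 N, so the stop is met; any stand shift is about 1 mm. Backing off and lifting.

>>> jog_arm([
  {"jaw": 255,"delta_pos": [0,-0.3,0],"angular": [0,0,0]},
  {"jaw": 255,"delta_pos": [0,-0.7,0],"angular": [0,0,0]},
  {"jaw": 255,"delta_pos": [0,-0.5,0],"angular": [0,0,0]},
  {"jaw": 255,"delta_pos": [0,0,-1],"angular": [0,0,0]},
  {"jaw": 255,"delta_pos": [0,0,-1],"angular": [0,0,0]},
  {"jaw": 255,"delta_pos": [0,0,-1],"angular": [0,0,0]},
  {"jaw": 255,"delta_pos": [0,0,-1],"angular": [0,0,0]},
  {"jaw": 255,"delta_pos": [0,0,-1],"angular": [0,0,0]},
])

```text
time: 12.72
tcp_pos: [450.2, 64.4, 185.5]
orientation: [-0.0, -0.0, 1.0, -0.0]
contact_force: [0.4, 0.2, -0.2]
grip_width: 0.2
grasp_force: 0.0
```

>>> jog_arm([
  {"jaw": 255,"delta_pos": [0,0,-1],"angular": [0,0,0]},
  {"jaw": 255,"delta_pos": [-0.5,-0.8,-1],"angular": [0,0,0]},
  {"jaw": 255,"delta_pos": [-0.5,-0.8,0],"angular": [0,0,0]},
  {"jaw": 255,"delta_pos": [-0.5,-0.8,0],"angular": [0,0,0]},
  {"jaw": 255,"delta_pos": [0,0,0],"angular": [0,0,0]},
])

```text
time: 13.35
tcp_pos: [480.6, 15.4, 224.7]
orientation: [-0.0, 0.001, 1.0, -0.0]
contact_force: [-0.5, 0.7, -0.8]
grip_width: 0.1
grasp_force: 0.0
```

```bash
python3 -c "
from e import *
go()
show([535.2,27.9,-.004,1.571],'pics/w4.png')"
```

```text
[-0.34 -0.19 -0.16 -0.   -0.   -0.02] [480.09683687  17.78107428 224.7460409 ] 13.6
stand shift px ((-0.34985944270786007, 0.011967923056367624), 0.9751926434040069)
[[422.5, 102.6], [439.3, 107.2], [452.9, 106.5], [466.7, 105.7], [480.6, 104.9], [496.7, 106.9]]
leg dir angle from x (deg) 1.3328253
```

View pics/w4.png

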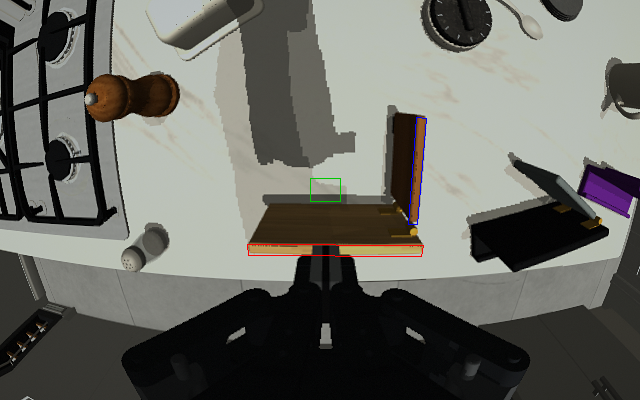

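The leg lies on the 90° model outline, from about (420,117) to (415,225). The panel sits on its original outline to within a pixel or two, and the black stand looks untouched. Handing in.

```bash
python3 -c "
from rig import manip
print(manip.close_job())"
```

```text
the job is handed in; nothing more can be done
None
```

The wooden stand's leg is swung fully out to its right-angle stop; that stand shifted by at most about 1 mm, the arm never went near the black stand or its leg, and the job is handed in.

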